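# Lock the slotted indexing disc with its bar

## Robot

A 6-joint arm with a two-finger parallel gripper is mounted at the origin on a cart in front of the work surface, level with it; the furniture and walls round the work are solid. World frame = base frame: x ahead of the robot, y to its left, z up, the work surface at z = 0. Lengths are in m, angles in rad, forces in N, time in s.
With the tool pointing down it reaches from about 0.425 to 0.95 m from the base axis. Payload 3.5 kg.
Tool frame: the origin (TCP) lies on the centre line of the jaws, within the pads' length; the fingertips stand 14 mm ahead of it and the grasp point (between the pads) lies 5 mm behind it (ctrl.finger_overhang is the distance from the TCP to the fingertips, in m); z points along the fingers, y is the line along which they close (so a half turn about z gives the same grasp; the last joint's range is limited). The gripper opens to 85 mm and grips with 20 to 120 N. Pads are 22 mm wide; open, the fingers measure 114 mm over their backs; the gripper's body (76 mm by 85 mm) begins 54 mm behind the grasp point. The pads swing forward as they close: fully open they stand 13 mm farther back than shut.
Start: joints at [0.987, 0.286, 1.577, -0, 1.279, -0.15], TCP at [0.284, 0.612, 0.245] pointing down, gripper open.
Joint ranges: [-2.77, 2.77], [-0.9, 2.22], [0.21, 2.48], [-1.53, 4.67], [0.24, 2.81], [-2.84, 2.84]. Speed limits (rad/s): [2.79, 2.79, 3.14, 3.14, 3.14, 3.14].

## Interface

Orientations are given as a unit quaternion [x, y, z, w].
In Python, from plant import ctrl gives the robot as it stands.
- The arm moves only by the tool send_rows, never from a script. Its argument "moves" is text: rows parted by semicolons, each of 7 numbers parted by spaces: the turn, a rotation vector about the tool's x, y, z in units of 360 degrees (1.0 is 360 degrees), then the shift along the tool's x, y, z in units of 20 cm (1.0 is 20 cm), then the gripper's target within -1 to 1 (fully open at 1, half-way at 0, shut at -1). A call has 1 to 12 rows; each row is the pose to reach, as a shift and turn from the pose commanded when the call began, along the tool's axes at that moment, turning the shorter way round; what a row does not reach only later rows make up. A row lasts 1/8 s, in which the tool goes at most 62.5 mm and 10.7 degrees, less where a joint would pass 70% of its speed; a pose out of reach is approached as far as the arm can. A call with a number of a shift or a turn outside -1 to 1 is refused whole. A call with a gripper value outside its range is refused whole. The fingers move at their own pace and stop on an object; "newtons" is the grip in N (left out, the last holds). Time passes only in rows, so rows that repeat a pose let the fingers close. It gives the time, the measured TCP pose, the force, the opening and the grip force at its end, in the units of the state.
- ctrl.get_state(): the state, without advancing time (a new reading comes with each control period).
- ctrl.read_camera(name): name is "side" or "top" or "wrist"; returns a dict with "image" (400x640x3 uint8, red, green, blue), "fovy" (degrees; the focal length in pixels is half the picture's height over the tangent of half this angle, whatever the lens; pixels are square), "cx", "cy" (the principal point, pixels), "distortion" ([k1, k2, p1, p2, k3] as OpenCV has them; the pictures are not rectified), "extrinsics" (4x4, takes a point from camera to world coordinates). Camera axes: x right, y up, looking along -z (the intrinsics and any distortion apply to the point x, -y, -z); pixel columns grow to the right and rows downward; lengths in m; the calibration is good to about 2 mm. A picture is of the moment at which its call begins. There is no depth.
- ctrl.sign_off(): hands the job in; it is judged then, once.
The state is a dict: "time": time; "qpos": joint angles; "dq": joint speeds; "joint_efforts": joint torques, N m; "eef_pos": TCP position; "tcp_rot": TCP orientation; "contact_force": force on the tool from outside, world axes, zero at the start; "wrist_torque": the same for the moment, N m; "opening": opening from 0.0 (shut) to 1.0 (fully open); "finger_force": force on a finger pad.
Only numpy, scipy, OpenCV 4.12 (cv2) and the standard library are available. Lean on these libraries where they do the work, as an engineer would, in place of code of your own. Each camera call takes 0.05 s, during which the arm holds its last target. There are 200 camera calls.

## Task

Lock the indexing fixture: push on the disc's upright pins to turn it until its slot lines up with the square bar, then push the bar by its upright end plate through the disc until it is fully home, with the plate against the guide block. It is all done by pushing with the fingers: lift nothing, leave the weight, the vial and the jaw insert beside the fixture undisturbed, and finish clear of everything.

Things in the scene. Friction and masses are not known exactly. Their poses are not given: they have to be found in the camera images.
- fixture: Indexing fixture, screwed down: aluminium base plate, x -92 to +144, y -37 to +37, 8 mm thick. Origin on the worktop (z 0). Its x axis is the bar's push direction, z is up. All its parts are centred on y 0. The bar slides on a bed 30 mm wide, x -86 to +46, top at z 16. A grey roofed keeper block, x +116 to +138, 50 mm wide, top z 36, takes the bar's nose at the end.
- guide_face (a point): Centre of the rear face of the grey roofed guide block that the bar runs through (1 mm play a side), at fixture x +20, y 0, z 22 mm. The block reaches from there to x +46, is 50 mm wide, and its top is at z 36 mm. The bar is home when its end plate meets this face.
- disc (a joint): Angle of the slotted disc about its vertical axis, rad, anticlockwise from above. At 0 and at 3.14 the slot lies along the fixture's x axis, in line with the bar (equally good, the disc is symmetric). Starts 0.5 to 1.57 from the nearer one; can be turned between -0.6 and 3.74 and stays where left (0.08 N m friction, 4 N at a pin). The bar passes within about 0.1 rad and then centres the slot.
- disc_axis (a point): Disc's axis at its top face, at fixture x +81, y 0, z 30 mm. The disc is dark steel, 60 mm across, cut right across by an open slot 18 mm wide (flared to 25 mm at the rim), slot floor at z 14 mm.
- pin_a (a point): Centre of the top of one of the disc's two upright finger pins. Each is a steel cylinder 12 mm thick rising 42 mm from the disc's top face (z 30 to 72 mm), 21 mm from the axis. At joint value 0 this pin lies on the fixture's +y side of the axis, at right angles to the slot.
- pin_b (a point): Centre of the top of the other finger pin, opposite pin_a across the axis (42 mm between the two).
- bar_plate (a point): Centre of the front face (towards the disc) of the locking bar's upright end plate, z 40 mm. Plate: 44 mm wide, z 16 to 60 mm, 6 mm thick: the rear face, to be pushed, is 6 mm behind. Starts at fixture x -75 to -63; home at x +20. The point's x axis points along the bar to its nose. The bar is steel, 12 x 12 mm, 0.13 kg, loose in its guide, and slides with 1 to 3 N.
- bar_nose (a point): Tip of the bar's tapered nose (taper 16 mm long, 12 to 5 mm wide), 110 mm ahead of the plate's front face, z 22 mm. It starts 4 to 16 mm short of the disc's rim and ends in the keeper at fixture x +130 mm.
- weight_mid (a point): Bystander: grey metal calibration weight with a knob, 23 mm across, 39 mm tall; centre, half-way up. Stands beside the fixture.
- vial_mid (a point): Bystander: green vial with a white cap, 26 mm across, 58 mm tall; centre, half-way up. Stands beside the fixture.
- insert_mid (a point): Bystander: serrated steel jaw insert, 22 x 60 x 11 mm, lying flat beside the fixture; its centre.
Not all that is in view belongs to the job. What is shaped like the part that bears bar_plate but purple is not meant.

How it is judged:
On the way, in this order (a step that is already met when the one before it is completed fails the run):
1. the disc's slot is lined up with the bar ((value of joint disc between -0.15 and 0.15 rad or value of joint disc between 2.9916 and 3.2916 rad)), for 0.2 s.
2. the bar is pushed through the disc, fully home (x of bar_plate in the frame of fixture above 0.016 m and y of bar_plate in the frame of fixture between -0.008 and 0.008 m and x of bar_nose in the frame of fixture above 0.12 m and y of bar_nose in the frame of fixture between -0.005 and 0.005 m), for 0.2 s.
At the end, for the whole second after the job is handed in: The bar is home and at rest: its end plate within 4 mm of the guide block, its nose through the disc and in the keeper; the disc's slot within 0.15 rad of the bar; nothing lifted and the bystanders within 15 mm of where they stood (all of step 2 and (value of joint disc between -0.15 and 0.15 rad or value of joint disc between 2.9916 and 3.2916 rad) and velocity of joint disc between -0.1 and 0.1 rad/s and linear speed of bar below 0.01 m/s); the robot touches nothing.
It fails at once if the bar is lifted (either end raised more than 10 mm) (height (world z) of bar_plate above 0.05 m or height (world z) of bar_nose above 0.032 m).
It fails at once if the small calibration weight is moved more than 15 mm, tipped or lifted (distance of weight_mid from where it was at the start of the episode above 0.015 m).
It fails at once if the capped vial is moved more than 15 mm, tipped or lifted (distance of vial_mid from where it was at the start of the episode above 0.015 m).
It fails at once if the serrated jaw insert is moved more than 15 mm, tipped or lifted (distance of insert_mid from where it was at the start of the episode above 0.015 m).
It also fails if it takes over 54 s, if anything falls off the work surface, if the arm or the gripper's body presses on something with over 40 N, if the wrist force passes 120 N, or if a joint passes its speed limit or range.

## Working session

There is one attempt and no reset: what is moved stays moved. The work goes in short steps, Python scripts to look and compute and a tool call to move; the robot and the scene stay as the last step left them, time stands still between calls to the robot, and variables do not carry over. Pictures are saved under pics/ and viewed, at most 10 in all, crops included, and the job is handed in when it is done.

Besides the shell and the picture viewer there is one more tool, called by a JSON object that holds its "fn" and its "kwargs", one argument or row to a line. send_rows: Moves the arm, as the interface text tells. Its arguments: {"type":"object","properties":{"moves":{"type":"string"},"newtons":{"type":"number"}},"required":["moves"]}

```bash
mkdir -p pics; ls
cat > h.py <<'E'
import numpy as np, cv2, pickle
from plant import ctrl
def grab(n,tag):
    c=ctrl.read_camera(n); pickle.dump(c,open(f'pics/{tag}.pkl','wb')); cv2.imwrite(f'pics/{tag}.png',c['image'][:,:,::-1]); return c
def load(tag): return pickle.load(open(f'pics/{tag}.pkl','rb'))
def K(c):
    f=200/np.tan(np.radians(c['fovy'])/2); return np.array([[f,0,c['cx']],[0,f,c['cy']],[0,0,1.]])
def ray(c,uv):
    p=cv2.undistortPoints(np.array(uv,float).reshape(-1,1,2),K(c),np.array(c['distortion'],float)).reshape(-1,2)
    E=np.array(c['extrinsics']); d=np.c_[p[:,0],-p[:,1],-np.ones(len(p))]@E[:3,:3].T
    return E[:3,3],d
def onz(c,uv,z):
    o,d=ray(c,uv); z=np.broadcast_to(z,len(d)); return o+d*((z-o[2])/d[:,2])[:,None]
def proj(c,P):
    E=np.array(c['extrinsics']); q=(np.array(P,float).reshape(-1,3)-E[:3,3])@E[:3,:3]*[1,-1,-1]
    return cv2.projectPoints(q,np.zeros(3),np.zeros(3),K(c),np.array(c['distortion'],float))[0].reshape(-1,2)
E
python3 - <<'E'
from h import *
for n in('top','side'):
    c=grab(n,n+'0'); print(n,c['fovy'],np.round(c['extrinsics'],3).tolist(),c['distortion'])
s=ctrl.get_state(); print(s['time'],s['eef_pos'],s['tcp_rot'],s['opening'],ctrl.finger_overhang)
E
```

```text
pics
top 49.866505767063465 [[0.02, 0.995, -0.095, 0.411], [-1.0, 0.02, -0.004, 0.383], [-0.002, 0.095, 0.995, 0.984], [0.0, 0.0, 0.0, 1.0]] [-0.10937663  0.          0.          0.          0.        ]
side 49.68694488500259 [[-0.923, 0.181, -0.34, 0.181], [-0.384, -0.383, 0.84, 1.162], [0.022, 0.906, 0.423, 0.453], [0.0, 0.0, 0.0, 1.0]] [-0.02254919  0.          0.          0.          0.        ]
0.1 [0.28338644 0.61201728 0.24405662] [ 2.15208830e-01  9.76567469e-01 -9.93896441e-04 -3.86774847e-04] 1.0050701517436655 0.014
```

View pics/top0.png

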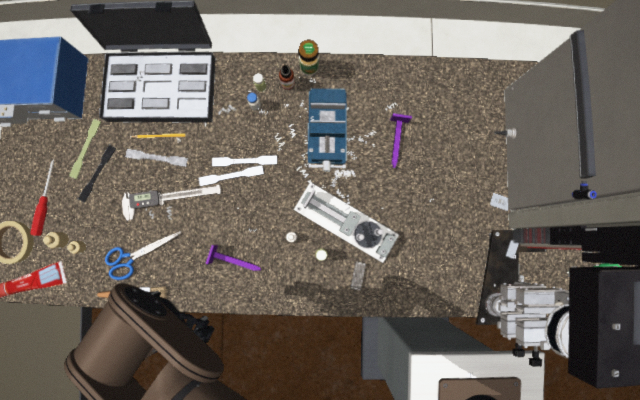

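View pics/side0.png

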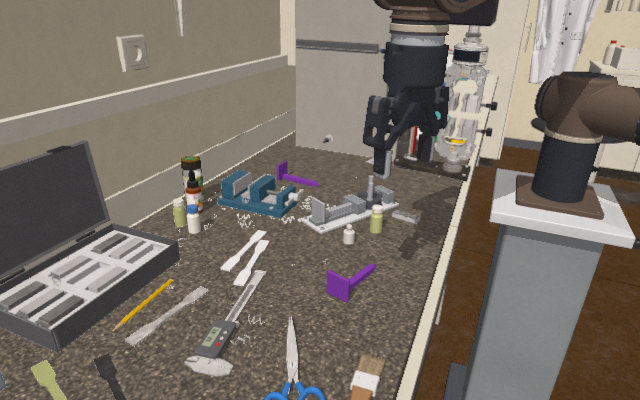

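The top view shows the fixture at about (345,222), with the plate end near (312,200) and the disc at (368,234). The bystanders are at (291,237), (321,255) and (359,275). Candidates for the bar plate are the purple T-shapes at (400,140) and (230,258), which are decoys, and the grey plate on the fixture near (312,200), which is the one meant. I'll confirm that in an enlarged crop.

Run:
```python
from h import *
c=load('top0'); im=c['image'][:,:,::-1]
a=im[175:300,270:410]; a=cv2.resize(a,None,fx=5,fy=5,interpolation=cv2.INTER_CUBIC)[:600]
s=load('side0')['image'][165:250,290:430,::-1]
cv2.imwrite('pics/c1.png',a)
cv2.imwrite('pics/c2.png',cv2.resize(s,None,fx=5.5,fy=5.5,interpolation=cv2.INTER_CUBIC))
```

```text
(no output)
```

View pics/c1.png

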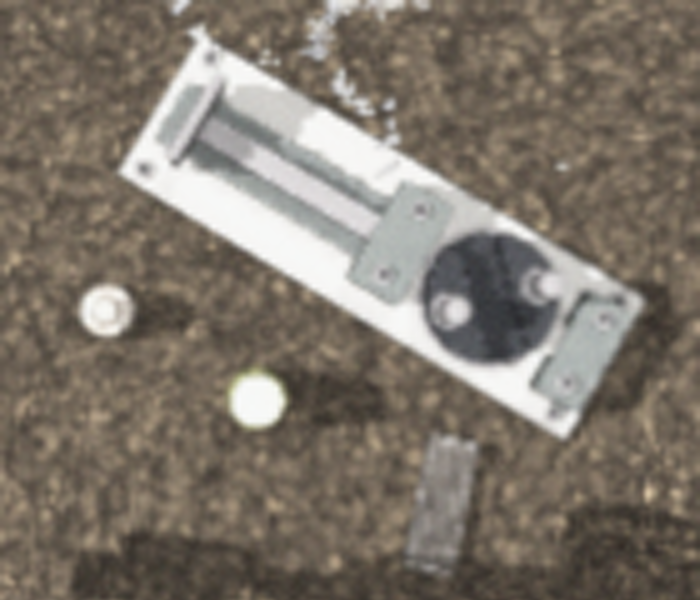

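View pics/c2.png

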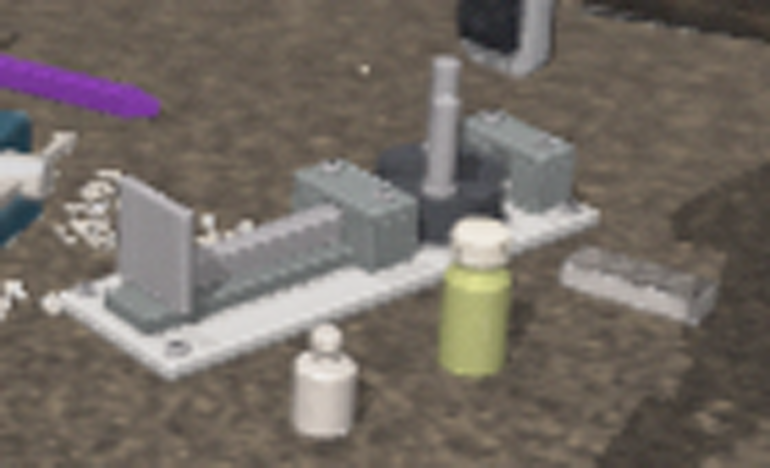

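The crops confirm it. The grey upright plate at about (310,200) is attached to the bar on the fixture. The weight is at (291,237), the vial at (321,255) and the insert at (358,276). The pins are at (360,237) and (379,232).

```bash
cat >> h.py <<'E'
def crop(p): return (np.array(p,float)+.5)/5-.5+[270,175]
def fix():
    c=load('top0')
    P=onz(c,crop([[203,35],[122,172],[565,437],[643,297]]),.008)[:,:2]
    F=np.array([[-92,37],[-92,-37],[144,-37],[144,37]])/1000
    a=P-P.mean(0); b=F-F.mean(0)
    th=np.arctan2((b[:,0]*a[:,1]-b[:,1]*a[:,0]).sum(),(a*b).sum())
    R=np.array([[np.cos(th),-np.sin(th)],[np.sin(th),np.cos(th)]])
    t=P.mean(0)-R@F.mean(0)
    return R,t,th,P-(F@R.T+t)
E
python3 - <<'E'
from h import *
R,t,th,res=fix(); print('fix',t,np.degrees(th),(res*1000).round(1).tolist())
c=load('top0')
toF=lambda P:((P[:,:2]-t)@R*1000).round(1).tolist()
print('pins72',toF(onz(c,crop([[461,312],[551,288]]),.072)),'pins30',toF(onz(c,crop([[445,309],[537,284]]),.03)))
print('disc centre',toF(onz(c,crop([[491,298]]),.03)))
print('plate top corners front',toF(onz(c,crop([[224,82],[180,163]]),.06)))
B=onz(c,crop([[107,308],[258,399],[442,503]]),[.039,.058,.011]); print('byst',B[:,:2].round(3).tolist(),toF(B))
print(proj(c,[[.411,.383,0]]))
W=lambda x,y,z:np.r_[R@[x/1000,y/1000]+t,z/1000]
print('world disc',W(81,0,30),'guide',W(20,0,22))
s=load('side0');print('proj side',proj(s,[W(81,0,30),W(-92,-37,8),W(144,-37,8)]).round(0).tolist())
E
```

```text
fix [0.46160649 0.33535454] -119.72188438617171 [[-0.9, -0.7], [-0.2, -1.8], [0.8, 0.4], [0.3, 2.1]]
pins72 [[68.3, -15.6], [96.0, 12.7]] pins30 [[65.4, -15.7], [94.9, 14.7]]
disc centre [[80.5, -1.1]]
plate top corners front [[-68.6, 18.1], [-66.9, -21.7]]
byst [[0.413, 0.435], [0.376, 0.369], [0.329, 0.285]] [[-62.8, -91.7], [13.7, -91.3], [109.9, -90.2]]
[[314.88454995 237.64085102]]
world disc [0.42144746 0.26501072 0.03      ] guide [0.45169068 0.3179857  0.022     ]
proj side [[368.0, 196.0], [319.0, 232.0], [398.0, 203.0]]
```

```bash
cat >> h.py <<'E'
from scipy.spatial.transform import Rotation as Ro
def go(x,y,tip,yaw=True):
    "row numbers from present pose to fixture x,y (mm), fingertip height (mm), tool x along fixture -x"
    R,t,th,_=fix(); s=ctrl.get_state(); T=Ro.from_quat(s['tcp_rot'])
    P=np.r_[R@[x/1000,y/1000]+t,tip/1000+.014]
    ex=np.r_[-R[:,0],0]; ez=np.array([0,0,-1.]); D=Ro.from_matrix(np.c_[ex,np.cross(ez,ex),ez])
    f=(s['eef_pos'][:2]-t)@R*1000
    print('t',round(s['time'],2),'now fix',f.round(1),'tip',round(s['eef_pos'][2]*1000-14,1),'open',round(s['opening'],3),'F',np.round(s['contact_force'],1))
    print('turn',((T.inv()*D).as_rotvec()/2/np.pi).round(4),'shift',(T.inv().apply(P-s['eef_pos'])/.2).round(4))
E
python3 -c "
from h import *
go(125,18,130)"
```

```text
t 0.1 now fix [-151.9 -291.9] tip 230.1 open 1.005 F [-0.4  0.1  0.2]
turn [-3.000e-04  2.000e-04  2.635e-01] shift [-1.4268 -1.5099  0.503 ]
```

{"fn": "send_rows", "kwargs": {
  "moves": "0 0 0.2635 -0.8 -0.8 0 -1;0 0 0.2635 -0.8 -0.8 0 -1;0 0 0.2635 -0.8 -0.8 0 -1;0 0 0.2635 -0.8 -0.8 0 -1;0 0 0.2635 -0.8 -0.8 0 -1;0 0 0.2635 -0.8 -0.8 0 -1;0 0 0.2635 -0.8 -0.8 0 -1;0 0 0.2635 -0.8 -0.8 0 -1;0 0 0.2635 -0.8 -0.8 0 -1;0 0 0.2635 -0.8 -0.8 0 -1"
}}

```text
time: 1.35
eef_pos: [0.3614, 0.3998, 0.2448]
tcp_rot: [0.864, 0.503, -0.0, 0.0]
contact_force: [-0.5, 0.2, -0.0]
opening: -0.003
finger_force: 0.0
```

```bash
python3 -c "
from h import *
go(125,18,110)"
```

```text
t 1.35 now fix [  -6.3 -119. ] tip 230.8 open -0.003 F [-0.5  0.2 -0. ]
turn [-0.0001  0.0001  0.0003] shift [-0.6572  0.6842  0.6044]
```

{"fn": "send_rows", "kwargs": {
  "moves": "0 0 0 -0.657 0.684 0.2 -1;0 0 0 -0.657 0.684 0.4 -1;0 0 0 -0.657 0.684 0.604 -1;0 0 0 -0.657 0.684 0.604 -1;0 0 0 -0.657 0.684 0.604 -1;0 0 0 -0.657 0.684 0.604 -1"
}}

```text
time: 2.1
eef_pos: [0.4159, 0.2187, 0.1254]
tcp_rot: [0.865, 0.503, 0.001, -0.0]
contact_force: [0.3, 0.1, 0.9]
opening: -0.001
finger_force: 0.0
```

Run:
```python
from h import *
go(122,18,46)
w=grab('wrist','w1'); c=grab('side','s1')
a=cv2.resize(w['image'],None,fx=.6,fy=.6); a=np.hstack([a]); b=c['image'][100:240,290:450]; b=cv2.resize(b,None,fx=2.4,fy=2.4,interpolation=cv2.INTER_CUBIC)[:336,:384]
o=np.zeros((340,770,3),np.uint8); o[:240,:384]=a; o[:336,385:769]=b[:, :384]
cv2.imwrite('pics/m1.png',o[:,:,::-1])
```

```text
t 2.1 now fix [124.   18.1] tip 111.4 open -0.001 F [0.3 0.1 0.9]
turn [ 0.0001 -0.0002  0.0002] shift [ 0.0095 -0.0009  0.3272]
```

View pics/m1.png

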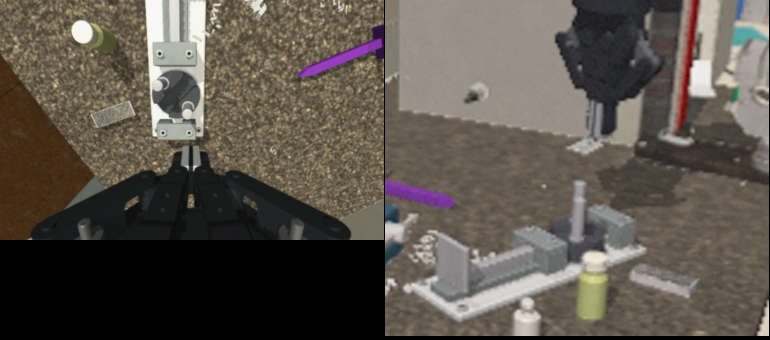

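The wrist view shows the fixture aligned with the tool. The lower-right pin, at about (187,110) in the scaled picture, is the (+x,+y) one, so the disc needs about +44°. I'll descend behind that pin and push it.

{"fn": "send_rows", "kwargs": {
  "moves": "0 0 0 0.01 0 0.2 -1;0 0 0 0.01 0 0.325 -1;0 0 0 0.01 0 0.325 -1;0 0 0 0.04 0 0.325 -1;0 0 0 0.055 0 0.325 -1;0 0 0 0.07 0 0.325 -1;0 0 0 0.085 0 0.325 -1;0 0 0 0.1 0 0.325 -1;0 0 0 0.115 0 0.325 -1;0 0 0 0.125 0 0.325 -1;0 0 0 0.125 0 0.325 -1;0 0 0 0.125 0 0.325 -1"
}}

```text
time: 3.7
eef_pos: [0.4285, 0.2387, 0.0604]
tcp_rot: [0.864, 0.503, -0.0, 0.002]
contact_force: [0.7, -5.9, -0.2]
opening: -0.0
finger_force: 2.7
```

Run:
```python
from h import *
go(122,18,46)
w=grab('wrist','w2')
R,t,th,_=fix()
# expected window
W=lambda x,y,z:np.r_[R@[x/1000,y/1000]+t,z/1000]
print(proj(w,[W(81,0,30),W(81,21,72),W(81,-21,72)]).round(0).tolist())
cv2.imwrite('pics/m2.png',cv2.resize(w['image'][60:300,200:440,::-1],None,fx=2.5,fy=2.5,interpolation=cv2.INTER_CUBIC))
```

```text
t 3.7 now fix [100.4  19.2] tip 46.4 open -0.0 F [ 0.7 -5.9 -0.2]
turn [0.0004 0.0003 0.0002] shift [-0.1082 -0.006   0.002 ]
[[283.0, 213.0], [322.0, 242.0], [223.0, 242.0]]
```

View pics/m2.png

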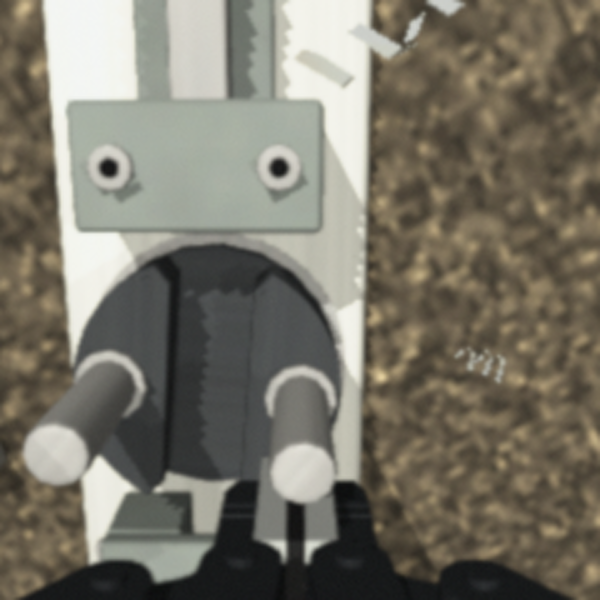

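The slot is nearly in line. The pin tops are at crop (57,455) and (303,472), with the right one slightly behind. I'll calculate what's left.

Run:
```python
from h import *
w=load('w2'); R,t,th,_=fix()
f=lambda p,z:((onz(w,np.array(p,float)/2.5+[199.7,59.7],z)[:,:2]-t)@R*1000)
for p,z in (([[57,455],[303,472]],.072),([[109,389],[301,400]],.031),([[109,167],[279,167]],.037),([[78,230],[322,230]],.036),([[172,470],[175,300]],.03)):
    q=f(p,z); d=q[1]-q[0]; print(q.round(1).tolist(),np.degrees(np.arctan2(d[1],d[0])).round(1))
```

```text
[[80.7, -21.0], [83.8, 20.6]] 85.8
[[82.2, -21.9], [84.7, 20.8]] 86.6
[[34.3, -17.3], [34.4, 16.2]] 90.0
[[46.7, -24.7], [46.7, 24.8]] 90.0
[[102.1, -8.9], [62.3, -6.5]] 176.6
```

{"fn": "send_rows", "kwargs": {
  "moves": "0 0 0 0.005 0 0 -1;0 0 0 0.009 0 0 -1;0 0 0 0.009 0 0 -1;0 0 0 0.009 0 0 -1;0 0 0 -0.05 0 0 -1;0 0 0 -0.1 0 0 -1;0 0 0 -0.1 0 -0.2 -1;0 0 0 -0.1 0 -0.35 -1;0 0 0 -0.1 0 -0.35 -1;0 0 0 -0.1 0 -0.35 -1"
}}

```text
time: 5.0
eef_pos: [0.417, 0.2222, 0.1288]
tcp_rot: [0.865, 0.502, -0.0, -0.0]
contact_force: [-0.4, 0.1, -0.8]
opening: -0.003
finger_force: 0.0
```

Run:
```python
from h import *
go(-115,0,110)
w=grab('wrist','w3'); R,t,th,_=fix()
W=lambda x,y,z:np.r_[R@[x/1000,y/1000]+t,z/1000]
u,v=proj(w,[W(81,0,50)])[0].astype(int); u0,v0=max(u-75,0),max(v-75,0); print(u0,v0)
cv2.imwrite('pics/m3.png',cv2.resize(w['image'][v0:v0+150,u0:u0+150,::-1],None,fx=4,fy=4,interpolation=cv2.INTER_CUBIC))
```

```text
t 5.0 now fix [120.4  17.4] tip 114.8 open -0.003 F [-0.4  0.1 -0.8]
turn [-0.0001  0.0001  0.    ] shift [ 1.177  -0.0869  0.023 ]
217 89
```

View pics/m3.png

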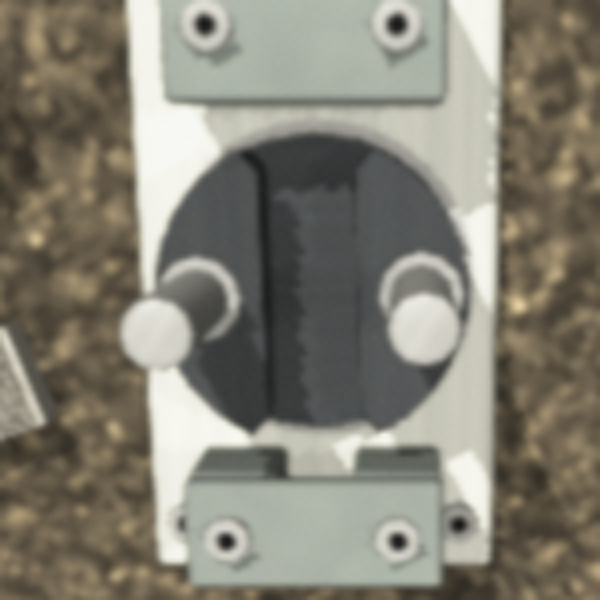

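The pins are level at crop (157,332) and (425,329), so the slot is in line. Next I'll go behind the bar's plate.

{"fn": "send_rows", "kwargs": {
  "moves": "0 0 0 0.95 -0.087 0 -1;0 0 0 0.95 -0.087 0 -1;0 0 0 0.95 -0.087 0 -1;0 0 0 0.95 -0.087 0 -1;0 0 0 0.95 -0.087 0 -1;0 0 0 0.95 -0.087 0 -1"
}}

```text
time: 5.8
eef_pos: [0.496, 0.3948, 0.1287]
tcp_rot: [0.865, 0.502, -0.001, 0.0]
contact_force: [0.9, 0.7, 0.1]
opening: 0.002
finger_force: 0.0
```

{"fn": "send_rows", "kwargs": {
  "moves": "0 0 0 0.225 0 0 -1;0 0 0 0.225 0 0 -1;0 0 0 0.225 0 0 -1"
}}

```text
time: 6.18
eef_pos: [0.5187, 0.4341, 0.1296]
tcp_rot: [0.865, 0.502, -0.0, 0.0]
contact_force: [0.6, 0.4, -0.0]
opening: -0.003
finger_force: 0.0
```

Run:
```python
from h import *
go(-115,0,28)
w=grab('wrist','w4'); R,t,th,_=fix()
cv2.imwrite('pics/m4.png',w['image'][:,:,::-1])
W=lambda x,y,z:np.r_[R@[x/1000,y/1000]+t,z/1000]
print(proj(w,[W(-74,22,60),W(-74,-22,60),W(-115,0,28)]).round(0).tolist())
```

```text
t 6.17 now fix [-114.1    0.7] tip 115.6 open -0.003 F [ 0.6  0.4 -0. ]
turn [-0.      0.0001 -0.0001] shift [ 0.0051 -0.0033  0.4379]
[[346.0, 274.0], [287.0, 274.0], [316.0, 208.0]]
```

View pics/m4.png

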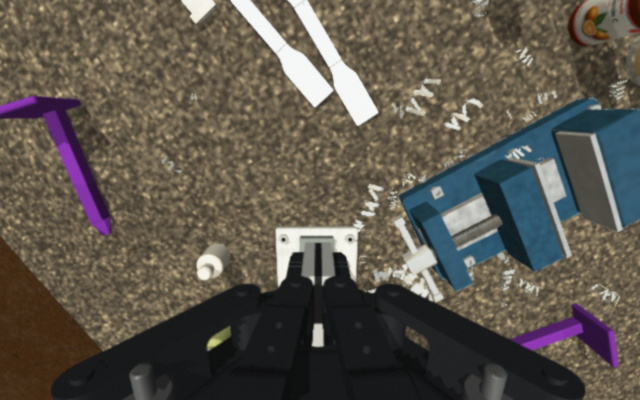

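The finger is clear behind the base edge at (317,228), and the vise handle at (415,240) is well to the side. I'll descend and push in stages.

{"fn": "send_rows", "kwargs": {
  "moves": "0 0 0 0.005 -0.003 0.2 -1;0 0 0 0.005 -0.003 0.4 -1;0 0 0 0.005 -0.003 0.438 -1;0 0 0 -0.05 -0.003 0.438 -1;0 0 0 -0.1 -0.003 0.438 -1;0 0 0 -0.14 -0.003 0.438 -1;0 0 0 -0.18 -0.003 0.438 -1;0 0 0 -0.22 -0.003 0.438 -1;0 0 0 -0.25 -0.003 0.438 -1;0 0 0 -0.25 -0.003 0.438 -1"
}}

```text
time: 7.48
eef_pos: [0.4934, 0.3915, 0.0417]
tcp_rot: [0.865, 0.502, -0.001, 0.0]
contact_force: [0.8, -0.1, -0.7]
opening: 0.002
finger_force: 0.0
```

Run:
```python
from h import *
go(3,0,28)
```

```text
t 7.47 now fix [-64.5  -0.3] tip 27.7 open 0.002 F [ 0.8 -0.1 -0.7]
turn [-0.0001  0.0002 -0.    ] shift [-0.3375  0.0013 -0.0012]
```

{"fn": "send_rows", "kwargs": {
  "moves": "0 0 0 -0.04 0 0 -1;0 0 0 -0.08 0 0 -1;0 0 0 -0.12 0 0 -1;0 0 0 -0.16 0 0 -1;0 0 0 -0.2 0 0 -1;0 0 0 -0.23 0 0 -1;0 0 0 -0.26 0 0 -1;0 0 0 -0.28 0 0 -1;0 0 0 -0.3 0 0 -1;0 0 0 -0.31 0 0 -1;0 0 0 -0.31 0 0 -1"
}}

```text
time: 8.85
eef_pos: [0.463, 0.338, 0.0419]
tcp_rot: [0.865, 0.502, -0.0, 0.0]
contact_force: [-0.4, -0.1, 0.3]
opening: -0.0
finger_force: 0.1
```

Run:
```python
from h import *
go(3,0,28)
```

```text
t 8.85 now fix [-3.  -0.1] tip 27.9 open -0.0 F [-0.4 -0.1  0.3]
turn [-0.      0.0001  0.    ] shift [-0.0302  0.0005 -0.0003]
```

{"fn": "send_rows", "kwargs": {
  "moves": "0 0 0 -0.01 0 0 -1;0 0 0 -0.018 0 0 -1;0 0 0 -0.025 0 0 -1;0 0 0 -0.03 0 0 -1;0 0 0 -0.035 0 0 -1;0 0 0 -0.035 0 0 -1"
}}

```text
time: 9.6
eef_pos: [0.4596, 0.3321, 0.042]
tcp_rot: [0.865, 0.502, 0.0, 0.0]
contact_force: [0.5, 0.4, 0.7]
opening: 0.001
finger_force: 0.4
```

Run:
```python
from h import *
go(3,0,28)
w=grab('wrist','w5'); cv2.imwrite('pics/m5.png',w['image'][:,:,::-1])
c=grab('side','s5')
b=cv2.resize(c['image'][165:250,290:430,::-1],None,fx=5.5,fy=5.5,interpolation=cv2.INTER_CUBIC)
cv2.imwrite('pics/m5s.png',b)
```

```text
t 9.6 now fix [ 3.8 -0.1] tip 28.0 open 0.001 F [0.5 0.4 0.7]
turn [0. 0. 0.] shift [ 0.0041  0.0004 -0.0002]
```

View pics/m5s.png

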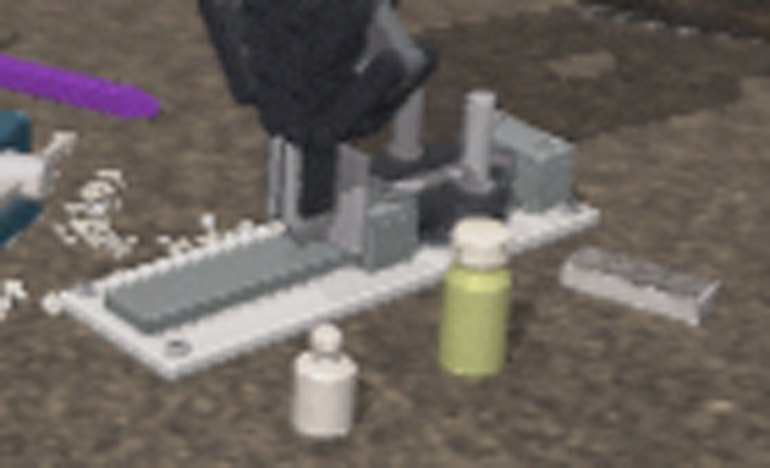

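The bar is through the disc and the plate is almost at the guide block, at crop (352,200). No stop force has shown yet, so I'll push on in small steps.

{"fn": "send_rows", "kwargs": {
  "moves": "0 0 0 -0.006 0 0 -1;0 0 0 -0.012 0 0 -1;0 0 0 -0.012 0 0 -1;0 0 0 -0.012 0 0 -1"
}}

```text
time: 10.2
eef_pos: [0.4596, 0.3319, 0.0422]
tcp_rot: [0.865, 0.502, 0.003, -0.001]
contact_force: [3.4, 7.9, -4.2]
opening: -0.003
finger_force: 4.0
```

Firm stop at the expected position. I'll back off, rise and check.

{"fn": "send_rows", "kwargs": {
  "moves": "0 0 0 -0.018 0 0 -1;0 0 0 -0.018 0 0 -1;0 0 0 0.05 0 0 -1;0 0 0 0.15 0 0 -1;0 0 0 0.25 0 0 -1;0 0 0 0.25 0 -0.3 -1;0 0 0 0.25 0 -0.6 -1;0 0 0 0.25 0 -0.8 -1;0 0 0 0.25 0 -0.8 -1;0 0 0 0.25 0 -0.8 -1"
}}

```text
time: 11.45
eef_pos: [0.4824, 0.3728, 0.2005]
tcp_rot: [0.865, 0.502, -0.002, 0.0]
contact_force: [-0.2, -1.1, -0.3]
opening: -0.001
finger_force: 0.0
```

Run:
```python
from h import *
go(3,0,28)
w=grab('wrist','w6'); s=grab('side','s6')
a=w['image']; a=cv2.resize(a[200:],None,fx=.62,fy=.62); b=cv2.resize(s['image'][165:250,290:430],None,fx=5,fy=5,interpolation=cv2.INTER_CUBIC)
o=np.zeros((560,700,3),np.uint8); o[:425,:700]=b; o[430:430+min(130,a.shape[0]),:a.shape[1]]=a[:130]
cv2.imwrite('pics/m6.png',o[:,:,::-1])
```

```text
t 11.45 now fix [-42.9  -0.5] tip 186.5 open -0.001 F [-0.2 -1.1 -0.3]
turn [-0.0002  0.0005  0.    ] shift [-0.2272  0.0035  0.7934]
```

View pics/m6.png

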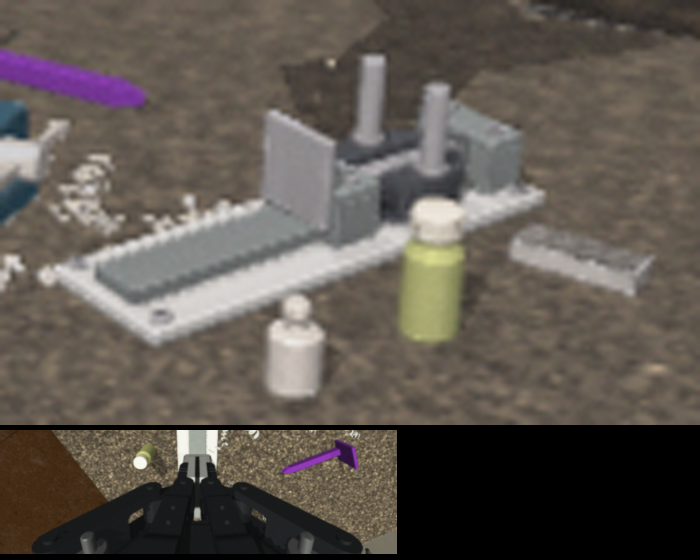

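The plate is against the guide block at (330,205), the pins are in line across the bar, the bystanders haven't moved, and the arm is clear.

```bash
python3 -c "
from plant import ctrl
print(ctrl.sign_off())"
```

```text
the job is handed in; nothing more can be done
None
```

I turned the disc into line and pushed the bar through it until the plate stopped against the guide block; the job is handed in at about 11.5 s with the bystanders unmoved and the arm clear, though sign-off returned no verdict.

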